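Sign out the red reference filter at the barcode reader

TASK

Sign the red-tabbed reference filter out of the spectrophotometer: lift the sample compartment's hinged flap right up until it stands upright on its own, draw the red-tabbed filter up out of its slot and clear of the instrument, and present it to the barcode reader on the gooseneck stand, upright, its barcode label squarely facing the red window, centred on it and about 10 cm away. Finish still holding it there, motionless, touching nothing else, with the flap left open. Leave the other two filters seated in their slots and everything else on the bench where it is.

Things in the scene. Friction and masses are not known exactly. Their poses are not given: they have to be found in the camera images.
- spectro: Sage-grey bench spectrophotometer, fixed, 360 deep (x) x 440 wide (y) x 170 mm high (its deck). Origin under its centre, x axis from front (robot side) to rear, y to the left. Sample compartment at the left of its front, open at the top, x -165 to -30 mm, y -20 to +200 mm, floor 58 mm up, covered by the flap. Sloping key panel at the right of its front.
- carriage (a point): Top middle of the fixed black filter carriage in the compartment, 80 mm up, at x = -100, y = 90 mm of the instrument and with its axes. Three slots side by side, at y = -60, 0, +60 mm from here, each 46 mm (y) x 10 mm (x), 16 mm deep, hold one filter each; which filter stands in which slot varies.
- flap (a joint): Angle of the dark grey compartment flap: 0 = shut, grows as its front edge rises, stop at 1.75 rad (leaning slightly back). The stiff hinge holds it at any angle; it takes about 5 N at the handle to lift. The flap starts shut.
- flap_handle (a point): Centre of the flap's steel bow handle: a bar 10 mm thick, 80 mm clear between its posts, parallel to the hinge (instrument's y), with its centre 30 mm above the flap's top face (25 mm gap beneath) and 17 mm behind the flap's front edge. Axes turn with the flap.
- flap_hinge (a point): Middle of the flap's hinge line (along the instrument's y), at the flap's rear edge and underside, 172 mm above the bench. The flap is 152 mm from hinge to front edge, 240 mm wide, 10 mm thick. When shut, the handle bar lies 135 mm in front of and 40 mm above the hinge line.
- red_filter_center (a point): Centre (45 mm above its foot) of the red-tabbed filter: aluminium frame 8 mm thick (x), 44 wide (y), 62 high, with a dark glass window, and on it a red grip tab 10 mm thick (x), 24 wide (y), 28 high (17 to 45 mm above this point) to hold it by. About 70 g, z up. Stands loosely in its slot, top 16 mm below the deck, yaw as the instrument.
- red_filter: The red-tabbed filter again; this origin is the centre of its foot. Same axes.
- red_filter_label (a point): Centre of the white barcode label (30 x 18 mm) on the +x face of the red-tabbed filter's frame, which faces the rear of the instrument while it stands in its slot; 5 mm above the filter's centre. The x axis points out of the label.
- white_filter_center (a point): Centre of the white-tabbed filter, otherwise the same as the red one; to stay in its slot.
- blue_filter_center (a point): Centre of the blue-tabbed filter, otherwise the same as the red one; to stay in its slot.
- reader: Barcode reader, fixed: round black base 116 mm across, gooseneck, pale grey head whose top is 264 mm up, with a handle hanging from it. Origin under the base's centre; it looks along its own -x (level).
- reader_window (a point): Centre of the reader's red window (54 wide x 34 mm high, upright), 240 mm above the bench and 61 mm in front of the base's centre; the x axis points into the reader, so the reader looks along -x and the label faces it when the label's x axis is along this x axis.
- cuvette_rack_mid (a point): Middle of a white rack of glass cuvettes, 60 x 110 x 52 mm, standing on the instrument's deck behind the flap; bystander.
- reagent_bottle_mid (a point): Middle of an amber bottle with blue cap, 66 mm across, 140 mm high; bystander.
- beaker_mid (a point): Middle of a glass beaker, 70 mm across, 90 mm high; bystander.
- sample_jar_mid (a point): Middle of a glass sample jar with a white lid, 60 mm across, 75 mm high; bystander.

How it is judged:
By the outcome, as a careful person would: the job done as asked, in the order asked, and still so for the second after the job is handed in, while the arm keeps its last pose, push and grip.
It also fails if it takes over 51 s, if anything falls off the work surface, if the arm or the gripper's body presses on something with over 40 N, if the wrist force passes 120 N, or if a joint passes its speed limit or range.

ROBOT

A 6-joint arm with a two-finger parallel gripper is mounted at the origin on the work surface. World frame = base frame: x ahead of the robot, y to its left, z up, the work surface at z = 0. Lengths are in m, angles in rad, forces in N, time in s.
With the tool pointing down it reaches from about 0.25 to 0.8 m from the base axis. Payload 3.9 kg.
Tool frame: the origin (TCP) lies midway between the tips of the shut fingers; the grasp point (between the pads) lies 19 mm behind it (r.hold_point_z is the distance from the TCP to the grasp point, in m); z points along the fingers, y is the line along which they close (so a half turn about z gives the same grasp; the last joint's range is limited). The gripper opens to 85 mm and grips with 20 to 120 N. Pads are 22 mm wide; open, the fingers measure 114 mm over their backs; the gripper's body (76 mm by 85 mm) begins 54 mm behind the grasp point. The pads swing forward as they close: fully open they stand 13 mm farther back than shut.
Start: joints at [-1.281, 0.26, -0.138, 1.173, 0, 1.571], TCP at [0.15, -0.503, 0.231] pointing down, gripper open.
Joint ranges: [-2.78, 2.78], [-0.83, 1.72], [-1.28, 1.37], [-1.9, 2.12], [-1.57, 1.48], [-3.14, 3.14]. Speed limits (rad/s): [2.57, 2.57, 3.14, 3.14, 3.14, 3.14].

INTERFACE

Orientations are given as a unit quaternion [x, y, z, w].
In Python, from workcell import r, vision, models gives the robot as it stands.
- The arm moves only by the tool move_arm, never from a script. Its argument "increments" is a list of rows, each an object with "fingers": the gripper's target within -1 to 1 (fully open at 1, half-way at 0, shut at -1); "slide": the shift along the tool's x, y, z as a fraction of full scale, a list of three; "rot": the turn, a rotation vector about the tool's x, y, z as a fraction of full scale, a list of three. A call has 1 to 12 rows; each row is the pose to reach, as a shift and turn from the pose commanded when the call began, along the tool's axes at that moment; what a row does not reach only later rows make up. Full scale, the value 1, is 0.25 m for a shift and 0.5 rad for a turn. A row lasts 1/8 s, in which the tool goes at most 62.5 mm and 10.7 degrees, less where a joint would pass 70% of its speed; a pose out of reach is approached as far as the arm can. A call with a number of a shift or a turn outside -1 to 1 is refused whole. A call with a gripper value outside its range is refused whole. The fingers move at their own pace and stop on an object; "newtons" is the grip in N (left out, the last holds). Time passes only in rows, so rows that repeat a pose let the fingers close. It gives the time, the measured TCP pose, the force, the opening and the grip force at its end, in the units of the state.
- r.get_obs(): the state, without advancing time (a new reading comes with each control period).
- vision.snapshot(name): name is "scene" or "top"; returns (picture, depth): 384x512x3 uint8, blue, green, red; 384x512 float32, m along the optical axis (not along the pixel's ray), 0 where there is no reading.
- vision.camera_info(name): a dict with "K" (3x3 intrinsics, pixels), "extrinsics" (4x4, takes a point from camera to world coordinates). Camera axes: x right, y down, z forward; pixel columns grow to the right and rows downward; lengths in m; the calibration is good to about 2 mm. A picture is of the moment at which its call begins. camera_info takes no time and is no camera call.
- r.sign_off(): hands the job in; it is judged then, once.
Trained networks look in the newest picture that a camera, given by its name, has taken for a name from the list of things; names that differ only in an ending like _2 or _b are one class to them, and where a whole thing is asked for, a point or a joint stands for the part that bears it (a point fixed in the world has none). Each returns a list of dicts, best first, with "confidence" (0 to 1); they miss things now and then, are a little off and sometimes report something else, mostly with a low value. They report only what shows in the picture. A call takes as long as a camera call.
- models.search_frame(camera, target): "rect" ([left, top, right, bottom] in pixels, round what is visible of it).
- models.place_of(camera, target): "position" ([row, column] in pixels: a listed point, or the origin of a listed thing).
The state is a dict: "time_s": time; "q": joint angles; "dq": joint speeds; "joint_torque": joint torques, N m; "eef_pos": TCP position; "tool_rot": TCP orientation; "force": force on the tool from outside, world axes, zero at the start; "ft_torque": the same for the moment, N m; "grip_width": finger opening in m; "grip_force": force on a finger pad.
Only numpy, scipy, OpenCV 4.12 (cv2) and the standard library are available. Lean on these libraries where they do the work, as an engineer would, in place of code of your own. Each camera call takes 0.05 s, during which the arm holds its last target. There are 200 camera calls.

## Working session

There is one attempt and no reset: what is moved stays moved. The work goes in short steps, Python scripts to look and compute and a tool call to move; the robot and the scene stay as the last step left them, time stands still between calls to the robot, and variables do not carry over. Pictures are saved under pics/ and viewed, at most 10 in all, crops included, and the job is handed in when it is done.

Besides the shell and the picture viewer there is one more tool, called by a JSON object that holds its "api" and its "payload". move_arm: Moves the arm, as the interface text tells. Shift numbers are shares of 0.25 m and turn numbers shares of 0.5 rad, none past 1 either way. Its arguments: {"type":"object","properties":{"increments":{"type":"array","items":{"type":"object","properties":{"fingers":{"type":"number"},"slide":{"type":"array","items":{"type":"number"}},"rot":{"type":"array","items":{"type":"number"}}}}},"newtons":{"type":"number"}},"required":["increments"]}

```bash
mkdir -p pics; ls; cat > h.py <<'E'
import numpy as np, cv2
from scipy.spatial.transform import Rotation as R
from workcell import r, vision, models
def snap(c,name=None):
    im,d=vision.snapshot(c)
    if name: cv2.imwrite('pics/'+name,im)
    return im,d
def ray(c,rc):
    i=vision.camera_info(c);K=np.array(i["K"]);E=np.array(i["extrinsics"])
    d=np.linalg.inv(K)@[rc[1],rc[0],1.]
    return E[:3,3],E[:3,:3]@d
def at_z(c,rc,z):
    o,d=ray(c,rc); return o+d*(z-o[2])/d[2]
def at_depth(c,rc,dep):
    o,d=ray(c,rc); v=dep[int(round(rc[0])),int(round(rc[1]))]; return o+d*v
E
python3 - <<'E'
from h import *
np.set_printoptions(precision=4,suppress=True)
D={}
for c in ("scene","top"):
    im,d=snap(c,c+"0.png"); D[c]=d
    print(c,np.array(vision.camera_info(c)["extrinsics"]))
    for t in ["spectro","carriage","flap_handle","flap_hinge","red_filter_center","reader","reader_window","cuvette_rack_mid","reagent_bottle_mid","beaker_mid","sample_jar_mid"]:
        p=models.place_of(c,t)
        for q in p[:2]:
            rc=q["position"]; 
            try: w=at_depth(c,rc,d)
            except Exception: w=None
            print(t,round(q["confidence"],2),np.round(rc,1),w)
E
```

```text
pics
scene [[ 0.8095  0.3744 -0.4522  1.248 ]
 [ 0.5869 -0.5003  0.6366 -0.8877]
 [ 0.0121 -0.7807 -0.6247  1.0672]
 [ 0.      0.      0.      1.    ]]
flap_handle 0.91 [177.  218.3] [ 0.2961  0.1982 -0.0033]
flap_handle 0.41 [313.7 131.2] [ 0.5826 -0.5076  0.0885]
flap_hinge 0.81 [202.3 242.6] [ 0.6076 -0.0456  0.1798]
reader 0.88 [183.1 298.1] [0.5962 0.3379 0.0169]
reader 0.5 [316.9 132.7] [ 0.5845 -0.5069  0.0751]
reader_window 0.77 [141.5 289.9] [0.5774 0.2797 0.2343]
reagent_bottle_mid 0.64 [294.6 100.3] [ 0.4642 -0.5152  0.0871]
beaker_mid 0.85 [316.5 130. ] [ 0.5826 -0.5131  0.0823]
beaker_mid 0.62 [202.6 245.2] [ 0.6059 -0.0294  0.1667]
sample_jar_mid 0.61 [153. 312.] [0.6134 0.3963 0.1372]
top [[-0.0276 -0.9968  0.0747  0.4603]
 [-0.9996  0.0276 -0.0014  0.0335]
 [-0.0007 -0.0747 -0.9972  1.6064]
 [ 0.      0.      0.      1.    ]]
flap_handle 0.9 [223.9 270.1] [ 0.4646 -0.0192  0.1798]
flap_hinge 0.93 [183.2 274.7] [ 0.6045 -0.0393  0.1823]
reader 0.89 [196.5 175.4] [0.5617 0.289  0.264 ]
reader_window 0.75 [196.7 176.5] [0.5611 0.2857 0.2624]
cuvette_rack_mid 0.95 [138.6 266. ] [ 0.7594 -0.0135  0.192 ]
reagent_bottle_mid 0.57 [230.7 405.3] [ 0.4272 -0.5045  0.1186]
beaker_mid 0.75 [200.5 393.7] [ 0.5427 -0.5091 -0.001 ]
sample_jar_mid 0.53 [204.4 123.7] [0.5519 0.5163 0.0766]
```

View pics/scene0.png

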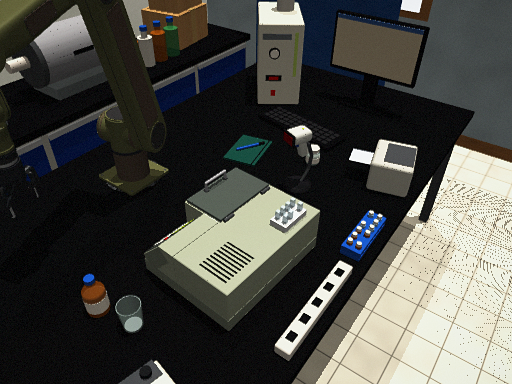

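View pics/top0.png

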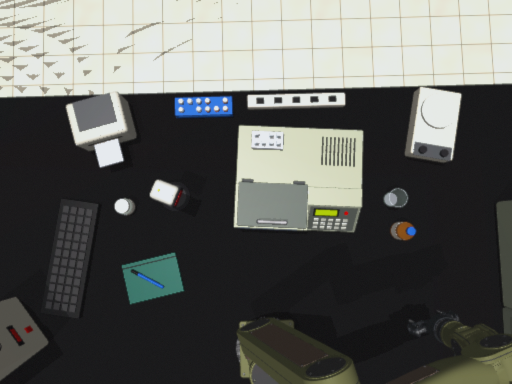

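The pictures show the spectrophotometer near the middle: handle at scene (177,218) and top (222,271). The reader's red window is at scene (138,290), and in the top view it faces right, toward −y. The bottle and beaker are on the right, by y≈−0.5.

```bash
cat >> h.py <<'E'
np.set_printoptions(precision=4,suppress=True)
def cloud(c,d):
    i=vision.camera_info(c);K=np.array(i["K"]);E=np.array(i["extrinsics"])
    v,u=np.mgrid[:d.shape[0],:d.shape[1]]
    p=np.stack([(u-K[0,2])/K[0,0]*d,(v-K[1,2])/K[1,1]*d,d],-1)
    w=p@E[:3,:3].T+E[:3,3]; w[d<=0]=np.nan; return w
E
python3 - <<'E'
from h import *
im,d=snap("top"); W=cloud("top",d)
with np.errstate(invalid='ignore'):
    m=(W[...,2]>.155)&(W[...,2]<.19)&(abs(W[...,1]+.1)<.32)&(W[...,0]>.4)&(W[...,0]<.9)
p=W[m][:,:2]; print("deck",cv2.minAreaRect((p*1000).astype(np.float32)))
print("handle",at_z("top",(223.9,270.1),.212),"hinge",at_z("top",(183.2,274.7),.172))
for rc in [(222,257),(222,287)]: print(at_z("top",rc,.215))
with np.errstate(invalid='ignore'):
    m2=(W[...,2]>.2)&(W[...,2]<.275)&(abs(W[...,1]-.32)<.12)&(abs(W[...,0]-.57)<.12)
p=W[m2]; print("head",p[:,2].max(),len(p),cv2.minAreaRect((p[:,:2]*1000).astype(np.float32)))
im,d=snap("scene"); W=cloud("scene",d)
b,g,rr=[im[...,k].astype(int) for k in range(3)]
m=(rr>60)&(g<rr*.5)&(b<rr*.5); m[:, :270]=0; m[:,320:]=0; m[:110]=0; m[165:]=0
ys,xs=np.nonzero(m); p=W[m]; p=p[~np.isnan(p).any(1)]
print("win",ys.mean(),xs.mean(),ys.min(),ys.max(),xs.min(),xs.max(),len(p),np.median(p,0),"at z",at_z("scene",(ys.mean(),xs.mean()),.24))
c=p-np.median(p,0); c=c[np.linalg.norm(c,axis=1)<.04]; u,s,v=np.linalg.svd(c-c.mean(0)); print(s,v)
with np.errstate(invalid='ignore'):
    m=(W[...,2]>.006)&(W[...,2]<.03)&(abs(W[...,1]-.32)<.12)&(abs(W[...,0]-.58)<.12)
p=W[m]; print("base",len(p),p[:,2].mean(),cv2.minEnclosingCircle((p[:,:2]*1000).astype(np.float32)))
cv2.imwrite("pics/reader.png",np.hstack([cv2.resize(im[110:210,250:350],(400,400),interpolation=2),cv2.resize(vision.snapshot("top")[0][150:230,130:210],(400,400),interpolation=2)]))
E
```

```text
deck ((622.7901000976562, -124.89784240722656), (441.1121826171875, 360.0557556152344), 86.05882263183594)
handle [ 0.4645 -0.018   0.212 ] hinge [ 0.6055 -0.0398  0.172 ]
[0.4721 0.0258 0.215 ]
[ 0.4693 -0.0747  0.215 ]
head 0.27140198579506003 593 ((577.2274780273438, 325.2725524902344), (92.63291931152344, 70.75273132324219), 67.15872192382812)
win 135.0 287.5 132 138 284 291 5 [0.5522 0.2875 0.2543] at z [0.5508 0.3046 0.24  ]
[0.0397 0.0048 0.001 ] [[ 0.8996 -0.4355  0.0327]
 [-0.3087 -0.5811  0.753 ]
 [ 0.3089  0.6875  0.6572]]
base 389 0.016414018234868585 ((610.512451171875, 323.6680908203125), 76.95123291015625)
```

View pics/reader.png

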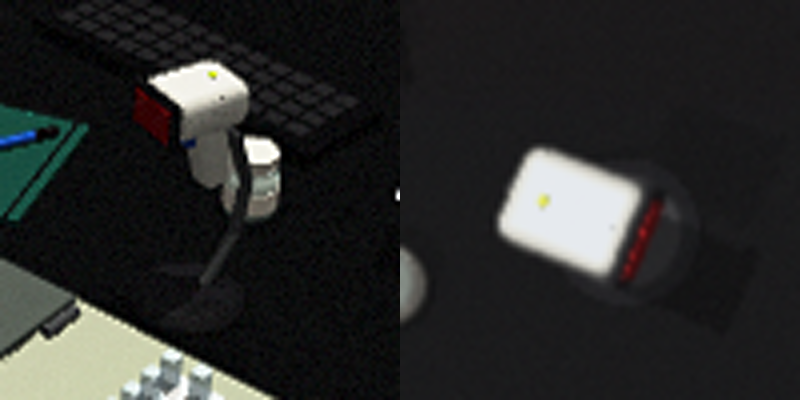

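The crop shows the red window facing −y and slightly −x: top (198,178), scene (138.5,289). The dark base disc sits under it. Next I refine the handle and reader, then work out the approach.

```bash
python3 - <<'E'
from h import *
o=r.get_obs(); print(o["eef_pos"],R.from_quat(o["tool_rot"]).as_matrix(),o["grip_width"],r.hold_point_z)
im,d=snap("top"); W=cloud("top",d)
with np.errstate(invalid='ignore'):
    m=(W[...,2]>.2)&(W[...,2]<.24)&(abs(W[...,1]+.03)<.1)&(abs(W[...,0]-.47)<.05)
p=W[m]; print("handle pts",len(p),p.mean(0),p.min(0),p.max(0))
g=im[205:240,240:305].astype(int).sum(2); ys,xs=np.nonzero(g>np.percentile(g,50)+120); 
b,gg,rr=[im[...,k].astype(int) for k in range(3)]
m=(rr>60)&(gg<rr*.5)&(b<rr*.5); m[:,:165]=0;m[:,195:]=0;m[:180]=0;m[215:]=0
ys,xs=np.nonzero(m); print("top red",len(ys),ys.mean(),xs.mean(),"z.257",at_z("top",(ys.mean(),xs.mean()),.257))
q=np.array([at_z("top",(a,c),.257)[:2] for a,c in zip(ys,xs)])
l=cv2.fitLine((q*1000).astype(np.float32),cv2.DIST_L2,0,.01,.01).ravel(); print("line dir deg",np.degrees(np.arctan2(l[1],l[0])), (q@l[:2]).min(),(q@l[:2]).max())
print("net top",at_z("top",(196.7,176.5),.24),"net scene",at_z("scene",(141.5,289.9),.24),"crop scene",at_z("scene",(138.7,288.7),.24))
with np.errstate(invalid='ignore'):
    m=(W[...,2]>.245)&(W[...,2]<.285)&(abs(W[...,1]-.32)<.12)&(abs(W[...,0]-.57)<.12)
print("headtop",np.median(W[m],0),cv2.minAreaRect((W[m][:,:2]*1000).astype(np.float32)))
print("base nets",at_z("top",(196.5,175.4),0),at_z("scene",(183.1,298.1),0))
E
```

```text
[ 0.15   -0.5031  0.2313] [[ 0.9583  0.2857  0.    ]
 [ 0.2857 -0.9583 -0.    ]
 [ 0.      0.     -1.    ]] 0.08539647681929917 0.0187
handle pts 88 [ 0.4724 -0.0239  0.2155] [ 0.4661 -0.0718  0.2061] [0.4787 0.0257 0.2233]
top red 29 197.44827586206895 177.89655172413794 z.257 [0.5589 0.2822 0.257 ]
line dir deg -22.829903 0.3823310624310484 0.4289034730895968
net top [0.5628 0.2899 0.24  ] net scene [0.582  0.2717 0.24  ] crop scene [0.5682 0.2853 0.24  ]
headtop [0.5767 0.3222 0.2628] ((576.5919189453125, 325.2447204589844), (92.90664672851562, 69.29747009277344), 68.87606811523438)
base nets [0.5817 0.3392 0.    ] [0.5857 0.3577 0.    ]
```

```bash
cat >> h.py <<'E'
YAW=np.radians(-3.94); RYAW=np.radians(67.2)
def tool(yawx,pitch):
    "tool x at yaw yawx-90deg.. : closing axis y along yaw, z down tilted forward by pitch(deg)"
    zi=R.from_euler('z',yawx).as_matrix(); c,s=np.cos(np.radians(pitch)),np.sin(np.radians(pitch))
    z=zi@[s,0,-c]; y=zi@[c,0,s]; x=np.cross(y,z); return R.from_matrix(np.c_[x,y,z])
def inc(pos,rot,base=None):
    o=r.get_obs(); p0,R0=(np.array(o["eef_pos"]),R.from_quat(o["tool_rot"])) if base is None else base
    return R0.inv().apply(np.array(pos)-p0)/.25, (R0.inv()*rot).as_rotvec()/.5
def st():
    o=r.get_obs(); print({k:np.round(o[k],4) for k in ("time_s","q","eef_pos","force","grip_width","grip_force")})
E
echo ok
```

```text
ok
```

{"api": "move_arm", "payload": {"increments": [{"fingers":0,"slide":[0.88,-0.72,-0.24],"rot":[0,0,-1]},{"fingers":0,"slide":[0.88,-0.72,-0.24],"rot":[0,0,-1]},{"fingers":0,"slide":[0.88,-0.72,-0.24],"rot":[0,0,-1]},{"fingers":0,"slide":[0.88,-0.72,-0.24],"rot":[0,0,-1]},{"fingers":0,"slide":[0.88,-0.72,-0.24],"rot":[0,0,-1]},{"fingers":0,"slide":[0.88,-0.72,-0.24],"rot":[0,0,-1]}], "newtons": 30}}

```text
time_s: 2.15
eef_pos: [0.3108, -0.2662, 0.2922]
tool_rot: [0.922, 0.387, 0.001, 0.001]
force: [-0.8, -0.4, 0.2]
grip_width: 0.0427
grip_force: 0.0
```

```bash
python3 - <<'E'
from h import *
B=np.array([.471,-.024,.212]); T=tool(YAW,30); z=T.as_matrix()[:,2]
pre=B-z*.07; a=inc(pre,T); print(pre,a)
print("final",B+.012*z, "dz",.082/.25)
E
```

```text
[ 0.4361 -0.0216  0.2726] (array([ 1.0494, -0.3278,  0.0781]), array([-0.9989,  0.3707, -1.3813]))
final [ 0.477  -0.0244  0.2016] dz 0.328
```

{"api": "move_arm", "payload": {"increments": [{"fingers":0,"slide":[0.9,-0.28,-0.1],"rot":[-0.6,0.22,-0.85]},{"fingers":0,"slide":[0.9,-0.28,-0.1],"rot":[-0.6,0.22,-0.85]},{"fingers":0,"slide":[0.9,-0.28,-0.1],"rot":[-0.6,0.22,-0.85]},{"fingers":0,"slide":[0.9,-0.28,-0.1],"rot":[-0.6,0.22,-0.85]},{"fingers":0,"slide":[0.9,-0.28,-0.1],"rot":[-0.6,0.22,-0.85]}]}}

```text
time_s: 2.78
eef_pos: [0.4191, -0.0565, 0.3167]
tool_rot: [0.808, 0.567, 0.108, 0.116]
force: [0.2, -0.5, -0.0]
grip_width: 0.0423
grip_force: 0.0
```

```bash
python3 - <<'E'
from h import *
B=np.array([.471,-.024,.212]); T=tool(YAW,30); z=T.as_matrix()[:,2]
st(); print(inc(B-z*.06,T))
E
```

```text
{'time_s': np.float64(2.775), 'q': array([-0.1105, -0.183 , -0.4415,  0.9953, -0.031 ,  1.8016]), 'eef_pos': array([ 0.4191, -0.0565,  0.3167]), 'force': array([ 0.2483, -0.4598, -0.0315]), 'grip_width': np.float64(0.0423), 'grip_force': np.float64(0.0)}
(array([ 0.1504, -0.0327,  0.2183]), array([-0.4017,  0.1434, -0.5298]))
```

{"api": "move_arm", "payload": {"increments": [{"fingers":0,"slide":[0.15,-0.033,0.218],"rot":[-0.402,0.143,-0.53]},{"fingers":0,"slide":[0.15,-0.033,0.218],"rot":[-0.402,0.143,-0.53]},{"fingers":0,"slide":[0.15,-0.033,0.218],"rot":[-0.402,0.143,-0.53]},{"fingers":0,"slide":[0.15,-0.033,0.218],"rot":[-0.402,0.143,-0.53]}]}}

```text
time_s: 3.28
eef_pos: [0.4413, -0.0258, 0.2653]
tool_rot: [0.71, 0.655, 0.176, 0.19]
force: [-0.4, 1.0, 0.8]
grip_width: 0.0427
grip_force: 0.0
```

```bash
python3 - <<'E'
from h import *
B=np.array([.471,-.024,.212]); T=tool(YAW,30); z=T.as_matrix()[:,2]
st(); print(inc(B+z*.012,T))
im,d=snap("scene"); cv2.imwrite("pics/pre.png",cv2.resize(im[120:240,150:310],(800,600),interpolation=2))
E
```

```text
{'time_s': np.float64(3.275), 'q': array([-0.0469, -0.2697, -0.7311,  0.5856, -0.0159,  1.5989]), 'eef_pos': array([ 0.4413, -0.0258,  0.2653]), 'force': array([-0.4492,  1.0145,  0.8164]), 'grip_width': np.float64(0.0427), 'grip_force': np.float64(0.0)}
(array([ 0.0169, -0.0048,  0.2914]), array([ 0.0009,  0.01  , -0.0184]))
```

View pics/pre.png

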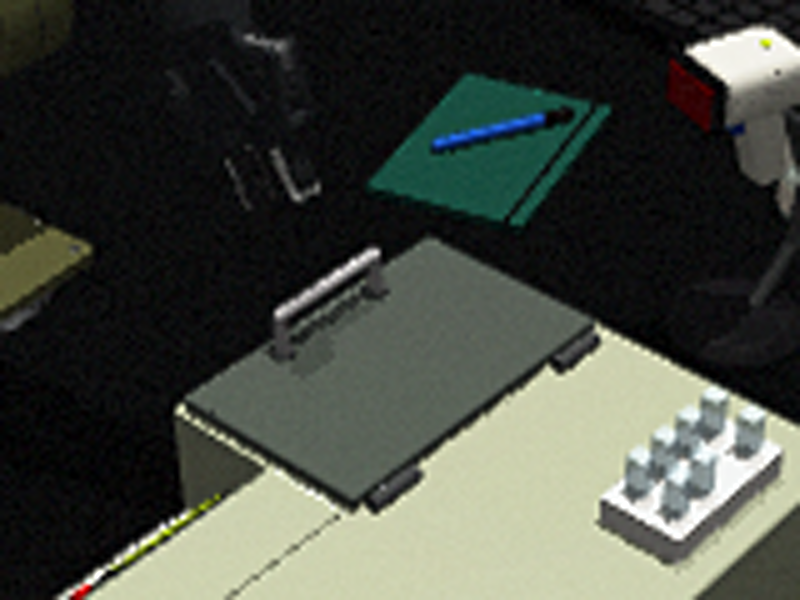

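The open fingers are at crop (245–310,190), lined up behind and above the handle bar at crop (325,285). I advance and close on it.

{"api": "move_arm", "payload": {"increments": [{"fingers":0,"slide":[0.017,-0.005,0.1],"rot":[0,0.01,-0.018]},{"fingers":0,"slide":[0.017,-0.005,0.2],"rot":[0,0.01,-0.018]},{"fingers":0,"slide":[0.017,-0.005,0.29],"rot":[0,0.01,-0.018]},{"fingers":0,"slide":[0.017,-0.005,0.29],"rot":[0,0.01,-0.018]}]}}

```text
time_s: 3.82
eef_pos: [0.4765, -0.0234, 0.1999]
tool_rot: [0.706, 0.66, 0.176, 0.188]
force: [-0.0, -0.0, 1.0]
grip_width: 0.0426
grip_force: 0.0
```

{"api": "move_arm", "payload": {"increments": [{"fingers":-1,"slide":[0,0,0],"rot":[0,0,0]},{"fingers":-1,"slide":[0,0,0],"rot":[0,0,0]},{"fingers":-1,"slide":[0,0,0],"rot":[0,0,0]},{"fingers":-1,"slide":[0,0,0],"rot":[0,0,0]}], "newtons": 30}}

```text
time_s: 4.32
eef_pos: [0.4783, -0.023, 0.2034]
tool_rot: [0.704, 0.66, 0.179, 0.191]
force: [5.9, -1.7, -0.3]
grip_width: 0.0084
grip_force: 29.2
```

```bash
cat >> h.py <<'E'
H=np.array([.471,-.024])+R.from_euler('z',YAW).apply([.135,0,0])[:2]
def flap_pose(th,pitch,off=.012):
    b=np.array([-.135*np.cos(th)+.04*np.sin(th),0,.135*np.sin(th)+.04*np.cos(th)])
    p=R.from_euler('z',YAW).apply(b)+[H[0],H[1],.172]; T=tool(YAW,pitch); return p+off*T.as_matrix()[:,2],T
E
python3 - <<'E'
from h import *
print(H); base=flap_pose(0,30)
for t in range(6,55,7):
    s,a=inc(*flap_pose(np.radians(t),max(30-t,2)),base); print(t,np.round(s,3),np.round(a,3))
E
```

```text
[ 0.6057 -0.0333]
6 [-0.     0.04  -0.039] [ 0.209 -0.     0.   ]
13 [ 0.     0.091 -0.078] [ 0.454  0.    -0.   ]
20 [ 0.     0.147 -0.111] [0.698 0.    0.   ]
27 [ 0.     0.206 -0.137] [0.942 0.    0.   ]
34 [ 0.     0.272 -0.153] [0.977 0.    0.   ]
41 [ 0.     0.341 -0.16 ] [0.977 0.    0.   ]
48 [ 0.     0.409 -0.159] [0.977 0.    0.   ]
```

{"api": "move_arm", "payload": {"increments": [{"fingers":-1,"slide":[0,0.04,-0.039],"rot":[0.209,0,0]},{"fingers":-1,"slide":[0,0.091,-0.078],"rot":[0.454,0,0]},{"fingers":-1,"slide":[0,0.147,-0.111],"rot":[0.698,0,0]},{"fingers":-1,"slide":[0,0.206,-0.137],"rot":[0.942,0,0]},{"fingers":-1,"slide":[0,0.206,-0.137],"rot":[0.942,0,0]}]}}

```text
time_s: 4.95
eef_pos: [0.5039, -0.0248, 0.2561]
tool_rot: [0.73, 0.684, 0.016, 0.018]
force: [-0.7, 0.1, 2.9]
grip_width: 0.0083
grip_force: 33.5
```

```bash
python3 - <<'E'
from h import *
st(); p,T=flap_pose(np.radians(27),3); print(p,(R.from_quat(r.get_obs()["tool_rot"]).inv()*T).as_rotvec())
base=(p,T)
for t in range(34,98,7):
    s,a=inc(*flap_pose(np.radians(t),max(3-(t-27)*.3,-15)),base); print(t,np.round(s,3),np.round(a,3))
E
```

```text
{'time_s': np.float64(4.95), 'q': array([-0.0483,  0.1791, -0.1814,  1.1626, -0.0016,  1.5875]), 'eef_pos': array([ 0.5039, -0.0248,  0.2561]), 'force': array([-0.7041,  0.0981,  2.9071]), 'grip_width': np.float64(0.0083), 'grip_force': np.float64(33.4886)}
[ 0.5044 -0.0263  0.2569] [-0.0047  0.0006  0.0038]
34 [-0.     0.051 -0.044] [ 0.073 -0.     0.   ]
41 [ 0.     0.107 -0.082] [ 0.147  0.    -0.   ]
48 [ 0.     0.167 -0.112] [ 0.22  0.   -0.  ]
55 [ 0.     0.23  -0.135] [0.293 0.    0.   ]
62 [ 0.     0.296 -0.149] [ 0.367 -0.    -0.   ]
69 [ 0.     0.362 -0.156] [ 0.44 -0.   -0.  ]
76 [ 0.     0.429 -0.154] [ 0.513 -0.     0.   ]
83 [ 0.     0.496 -0.143] [0.586 0.    0.   ]
90 [ 0.     0.561 -0.125] [ 0.628 -0.     0.   ]
97 [ 0.     0.624 -0.098] [ 0.628 -0.     0.   ]
```

{"api": "move_arm", "payload": {"increments": [{"fingers":-1,"slide":[0,0.051,-0.044],"rot":[0.073,0,0]},{"fingers":-1,"slide":[0,0.107,-0.082],"rot":[0.147,0,0]},{"fingers":-1,"slide":[0,0.167,-0.112],"rot":[0.22,0,0]},{"fingers":-1,"slide":[0,0.23,-0.135],"rot":[0.293,0,0]}]}}

```text
time_s: 5.45
eef_pos: [0.5538, -0.0283, 0.2938]
tool_rot: [0.729, 0.683, -0.036, -0.038]
force: [-11.3, -0.3, 10.4]
grip_width: 0.0086
grip_force: 33.5
```

```bash
python3 - <<'E'
from h import *
st(); base=flap_pose(np.radians(55),-5.4)
print(base[0])
for t in range(62,99,6):
    s,a=inc(*flap_pose(np.radians(t),max(3-(t-27)*.3,-15)),base); print(t,np.round(s,3),np.round(a,3))
E
```

```text
{'time_s': np.float64(5.45), 'q': array([-0.0512,  0.3792,  0.1915,  1.4872,  0.0001,  1.5846]), 'eef_pos': array([ 0.5538, -0.0283,  0.2938]), 'force': array([-11.2778,  -0.2823,  10.4083]), 'grip_width': np.float64(0.0086), 'grip_force': np.float64(33.4737)}
[ 0.56   -0.0301  0.2936]
62 [ 0.     0.063 -0.024] [ 0.073 -0.    -0.   ]
68 [ 0.     0.118 -0.038] [0.136 0.    0.   ]
74 [-0.     0.175 -0.046] [0.199 0.    0.   ]
80 [ 0.     0.233 -0.049] [ 0.262 -0.     0.   ]
86 [ 0.     0.29  -0.045] [ 0.325 -0.     0.   ]
92 [ 0.     0.348 -0.034] [ 0.335 -0.     0.   ]
98 [ 0.     0.404 -0.018] [ 0.335 -0.     0.   ]
```

{"api": "move_arm", "payload": {"increments": [{"fingers":-1,"slide":[0,0.063,-0.024],"rot":[0.073,0,0]},{"fingers":-1,"slide":[0,0.118,-0.038],"rot":[0.136,0,0]},{"fingers":-1,"slide":[0,0.175,-0.046],"rot":[0.199,0,0]},{"fingers":-1,"slide":[0,0.233,-0.049],"rot":[0.262,0,0]}]}}

```text
time_s: 5.95
eef_pos: [0.6157, -0.0326, 0.3027]
tool_rot: [0.725, 0.679, -0.078, -0.082]
force: [-5.5, -2.1, 5.7]
grip_width: 0.0083
grip_force: 33.4
```

```bash
python3 - <<'E'
from h import *
st(); base=flap_pose(np.radians(80),3-53*.3)
print(base[0])
for t in range(86,103,5):
    s,a=inc(*flap_pose(np.radians(t),3-53*.3),base); print(t,np.round(s,3),np.round(a,3))
im,d=snap("scene"); cv2.imwrite("pics/mid.png",cv2.resize(im[80:240,150:350],(750,600),interpolation=2))
E
```

```text
{'time_s': np.float64(5.95), 'q': array([-0.0533,  0.6176,  0.5958,  1.7753,  0.0009,  1.5824]), 'eef_pos': array([ 0.6157, -0.0326,  0.3027]), 'force': array([-5.5012, -2.0765,  5.722 ]), 'grip_width': np.float64(0.0083), 'grip_force': np.float64(33.4035)}
[ 0.6189 -0.0342  0.3002]
86 [ 0.     0.059 -0.003] [0. 0. 0.]
91 [ 0.     0.108 -0.002] [0. 0. 0.]
96 [0.    0.157 0.004] [0. 0. 0.]
101 [0.    0.205 0.015] [0. 0. 0.]
```

View pics/mid.png

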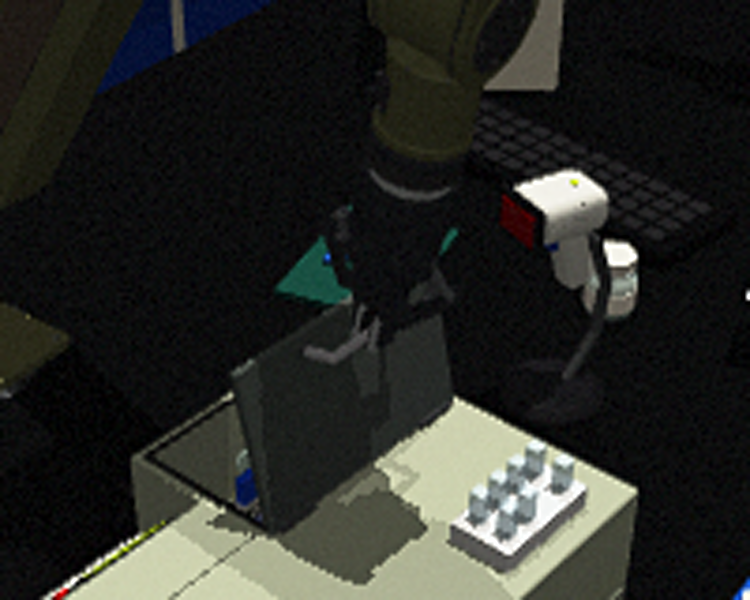

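The flap stands near upright with the handle gripped from above at crop (350,340). The cuvette rack is untouched. I take it to about 97° and release.

{"api": "move_arm", "payload": {"increments": [{"fingers":-1,"slide":[0,0.059,-0.003],"rot":[0,0,0]},{"fingers":-1,"slide":[0,0.108,-0.002],"rot":[0,0,0]},{"fingers":-1,"slide":[0,0.165,0.005],"rot":[0,0,0]},{"fingers":-1,"slide":[0,0.165,0.005],"rot":[0,0,0]},{"fingers":-0.5,"slide":[0,0.165,0.005],"rot":[0,0,0]},{"fingers":-0.5,"slide":[0,0.165,0.005],"rot":[0,0,0]},{"fingers":-0.5,"slide":[0,0.165,0.005],"rot":[0,0,0]},{"fingers":-0.5,"slide":[0,0.165,-0.08],"rot":[0,0,0]},{"fingers":-0.5,"slide":[0,0.165,-0.25],"rot":[0,0,0]},{"fingers":-0.5,"slide":[0,0.165,-0.45],"rot":[0,0,0]},{"fingers":-0.5,"slide":[0,0.165,-0.45],"rot":[0,0,0]}]}}

```text
time_s: 7.38
eef_pos: [0.7283, -0.0381, 0.3356]
tool_rot: [0.728, 0.683, -0.039, -0.042]
force: [1.0, -0.2, -0.2]
grip_width: 0.0217
grip_force: 0.0
```

```bash
python3 - <<'E'
from h import *
st()
for c in ("top","scene"):
    im,d=snap(c)
    if c=="top":
        W=cloud(c,d)
        with np.errstate(invalid='ignore'):
            m=(W[...,2]>.255)&(W[...,2]<.35)&(abs(W[...,1]+.03)<.15)&(abs(W[...,0]-.62)<.12)
    for t in ("red_filter_center","white_filter_center","blue_filter_center","carriage","flap_handle"):
        for q in models.place_of(c,t)[:2]: print(c,t,round(q["confidence"],2),q["position"],at_z(c,q["position"],.08 if t=="carriage" else .307 if t=="flap_handle" else .109))
    if c=="top": cv2.imwrite("pics/topopen.png",cv2.resize(im[130:260,210:350],(646,600),interpolation=2))
Y=R.from_euler('z',YAW)
for k in (-.06,0,.06): print("slot",Y.apply([-.1,.09+k,0])+[.6228,-.1249,0])
E
```

```text
{'time_s': np.float64(7.375), 'q': array([-0.0534,  0.9285,  1.3585,  2.1154,  0.0025,  1.5818]), 'eef_pos': array([ 0.7283, -0.0381,  0.3356]), 'force': array([ 1.0245, -0.1704, -0.1846]), 'grip_width': np.float64(0.0217), 'grip_force': np.float64(0.0)}
top red_filter_center 0.36 [205.0, 255.2] [0.5346 0.03   0.109 ]
top white_filter_center 0.54 [200.5, 393.0] [ 0.5371 -0.4694  0.109 ]
scene blue_filter_center 0.4 [218.8, 217.1] [ 0.5402 -0.0963  0.109 ]
scene carriage 0.88 [215.2, 223.6] [ 0.5249 -0.0449  0.08  ]
scene flap_handle 0.75 [176.4, 258.9] [ 0.6662 -0.0423  0.307 ]
scene flap_handle 0.72 [184.4, 299.3] [ 0.7823 -0.0038  0.307 ]
slot [ 0.5251 -0.0881  0.    ]
slot [ 0.5292 -0.0282  0.    ]
slot [0.5333 0.0316 0.    ]
```

View pics/topopen.png

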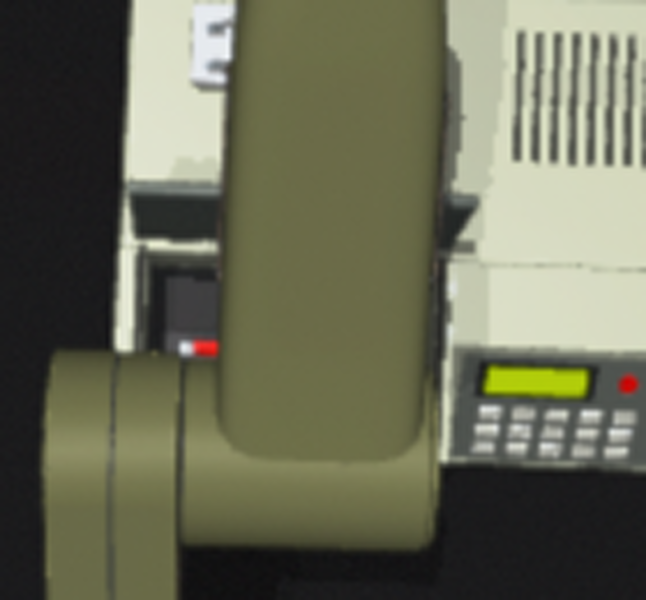

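The red tab shows at crop (200,348), in the left slot (y′=+60), and the flap stands open on its own. The arm is near its elbow limit, so I go straight up and then back over the red slot.

{"api": "move_arm", "payload": {"increments": [{"fingers":-0.2,"slide":[0,-0.08,-0.3],"rot":[-0.23,0,0]},{"fingers":-0.2,"slide":[0,-0.08,-0.3],"rot":[-0.23,0,0]},{"fingers":-0.2,"slide":[0,-0.08,-0.3],"rot":[-0.23,0,0]}]}}

```text
time_s: 8.35
eef_pos: [0.7153, -0.0376, 0.4193]
tool_rot: [0.73, 0.684, 0.005, 0.005]
force: [0.6, -0.1, 0.0]
grip_width: 0.0345
grip_force: 0.0
```

```bash
python3 - <<'E'
from h import *
st()
print(inc([.533,.031,.40],tool(YAW,0)))
E
```

```text
{'time_s': np.float64(8.35), 'q': array([-0.053 ,  0.8152,  1.3653,  2.1072,  0.0011,  1.5826]), 'eef_pos': array([ 0.7153, -0.0376,  0.4193]), 'force': array([ 0.6049, -0.1118,  0.0279]), 'grip_width': np.float64(0.0345), 'grip_force': np.float64(0.0)}
(array([ 0.2264, -0.7462,  0.0673]), array([ 0.0274, -0.0026,  0.0079]))
```

{"api": "move_arm", "payload": {"increments": [{"fingers":-0.2,"slide":[0.9,-0.95,0.1],"rot":[0.03,0,0]},{"fingers":-0.2,"slide":[0.9,-0.95,0.1],"rot":[0.03,0,0]},{"fingers":-0.2,"slide":[0.9,-0.95,0.1],"rot":[0.03,0,0]},{"fingers":-0.2,"slide":[0.9,-0.95,0.1],"rot":[0.03,0,0]},{"fingers":-0.2,"slide":[0.9,-0.95,0.1],"rot":[0.03,0,0]},{"fingers":-0.2,"slide":[0.9,-0.95,0.1],"rot":[0.03,0,0]},{"fingers":-0.2,"slide":[0.9,-0.95,0.1],"rot":[0.03,0,0]}]}}

```text
time_s: 9.22
eef_pos: [0.493, 0.2049, 0.3894]
tool_rot: [0.728, 0.686, -0.001, -0.002]
force: [0.6, -0.9, -0.7]
grip_width: 0.0339
grip_force: 0.0
```

```bash
python3 - <<'E'
from h import *
st()
im,d=snap("top"); cv2.imwrite("pics/top2.png",cv2.resize(im[130:260,210:350],(646,600),interpolation=2))
for t in ("red_filter_center","white_filter_center","blue_filter_center","carriage"):
    for q in models.place_of("top",t)[:1]: print(t,round(q["confidence"],2),q["position"],at_z("top",q["position"],.08 if t=="carriage" else .109))
b,g,rr=[im[...,k].astype(int) for k in range(3)]
m=(rr>90)&(g<rr*.5)&(b<rr*.5); m[:190]=0;m[225:]=0;m[:,:235]=0;m[:,310:]=0
ys,xs=np.nonzero(m);print(len(ys),xs.min(),xs.max(),ys.min(),ys.max(),at_z("top",(ys.mean(),xs.mean()),.15))
W=cloud("top",d)
with np.errstate(invalid='ignore'):
    m=(W[...,2]>.13)&(W[...,2]<.165)&(W[...,0]>.49)&(W[...,0]<.57)&(W[...,1]>-.13)&(W[...,1]<.07)
p=W[m]; p=p[np.argsort(p[:,1])]
for k in (-.088,-.028,.032):
    q=p[abs(p[:,1]-k)<.02]; print(k,len(q),q.mean(0) if len(q) else 0)
E
```

```text
{'time_s': np.float64(9.225), 'q': array([0.3917, 0.2674, 0.28  , 1.5859, 0.0037, 2.0224]), 'eef_pos': array([0.493 , 0.2049, 0.3894]), 'force': array([ 0.6275, -0.9245, -0.7414]), 'grip_width': np.float64(0.0339), 'grip_force': np.float64(0.0)}
red_filter_center 0.49 [203.7, 256.2] [0.5392 0.0263 0.109 ]
white_filter_center 0.6 [204.6, 271.8] [ 0.5344 -0.0301  0.109 ]
blue_filter_center 0.38 [209.0, 290.0] [ 0.5166 -0.0954  0.109 ]
carriage 0.58 [209.1, 270.1] [ 0.5194 -0.0245  0.08  ]
18 252 257 204 206 [0.5326 0.0326 0.15  ]
-0.088 25 [ 0.5253 -0.0884  0.1502]
-0.028 23 [ 0.5283 -0.0268  0.1486]
0.032 20 [0.5323 0.0308 0.1523]
```

View pics/top2.png

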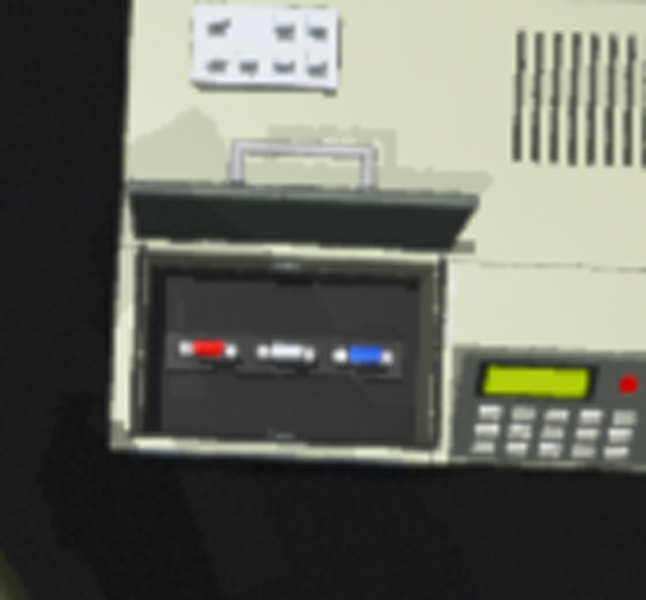

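The compartment is fully visible: red tab at crop (208,348) in the left slot, white in the middle, blue on the right, with the flap standing open. Every red-tab estimate agrees on (0.533, 0.0315).

```bash
python3 - <<'E'
from h import *
print(inc([.533,.0315,.23],tool(YAW,0)))
E
```

```text
(array([-0.6702,  0.1974,  0.6352]), array([-0.0082, -0.0022,  0.0047]))
```

{"api": "move_arm", "payload": {"increments": [{"fingers":-0.2,"slide":[-0.67,0.197,0.4],"rot":[-0.008,-0.002,0.005]},{"fingers":-0.2,"slide":[-0.67,0.197,0.4],"rot":[-0.008,-0.002,0.005]},{"fingers":-0.2,"slide":[-0.67,0.197,0.4],"rot":[-0.008,-0.002,0.005]},{"fingers":-0.2,"slide":[-0.67,0.197,0.635],"rot":[-0.008,-0.002,0.005]},{"fingers":-0.2,"slide":[-0.67,0.197,0.635],"rot":[-0.008,-0.002,0.005]},{"fingers":-0.2,"slide":[-0.67,0.197,0.635],"rot":[-0.008,-0.002,0.005]}]}}

```text
time_s: 10.22
eef_pos: [0.5331, 0.0319, 0.2317]
tool_rot: [0.731, 0.683, 0.001, 0.0]
force: [-0.7, 0.1, 0.9]
grip_width: 0.0343
grip_force: 0.0
```

```bash
python3 - <<'E'
from h import *
st();print(inc([.533,.0315,.132],tool(YAW,0)))
E
```

```text
{'time_s': np.float64(10.225), 'q': array([ 0.0595,  0.2742, -0.1173,  1.1778,  0.0006,  1.6986]), 'eef_pos': array([0.5331, 0.0319, 0.2317]), 'force': array([-0.6727,  0.084 ,  0.8946]), 'grip_width': np.float64(0.0343), 'grip_force': np.float64(0.0)}
(array([-0.002 , -0.0008,  0.3987]), array([ 0.0028, -0.0016,  0.0009]))
```

{"api": "move_arm", "payload": {"increments": [{"fingers":-0.2,"slide":[0,0,0.15],"rot":[0,0,0]},{"fingers":-0.2,"slide":[0,0,0.28],"rot":[0,0,0]},{"fingers":-0.2,"slide":[0,0,0.395],"rot":[0,0,0]},{"fingers":-0.2,"slide":[0,0,0.395],"rot":[0,0,0]},{"fingers":-1,"slide":[0,0,0.395],"rot":[0,0,0]},{"fingers":-1,"slide":[0,0,0.395],"rot":[0,0,0]},{"fingers":-1,"slide":[0,0,0.395],"rot":[0,0,0]},{"fingers":-1,"slide":[0,0,0.395],"rot":[0,0,0]}], "newtons": 40}}

```text
time_s: 11.22
eef_pos: [0.5341, 0.0327, 0.1345]
tool_rot: [0.73, 0.683, 0.003, 0.001]
force: [-0.1, 1.1, 6.7]
grip_width: 0.0089
grip_force: 41.4
```

{"api": "move_arm", "payload": {"increments": [{"fingers":-1,"slide":[0,0,-0.04],"rot":[0,0,0]},{"fingers":-1,"slide":[0,0,-0.1],"rot":[0,0,0]},{"fingers":-1,"slide":[0,0,-0.2],"rot":[0,0,0]},{"fingers":-1,"slide":[0,0,-0.35],"rot":[0,0,0]},{"fingers":-1,"slide":[0,0,-0.5],"rot":[0,0,0]},{"fingers":-1,"slide":[0,0,-0.62],"rot":[0,0,0]},{"fingers":-1,"slide":[0,0,-0.62],"rot":[0,0,0]}]}}

```text
time_s: 12.1
eef_pos: [0.5325, 0.0323, 0.2898]
tool_rot: [0.73, 0.683, 0.002, 0.001]
force: [0.2, -1.2, -0.8]
grip_width: 0.0093
grip_force: 40.3
```

```bash
python3 - <<'E'
from h import *
st()
im,d=snap("scene"); cv2.imwrite("pics/lift.png",cv2.resize(im[100:240,170:330],(685,600),interpolation=2))
for t in ("red_filter_center","reader_window","reader"):
    for q in models.place_of("scene",t)[:1]: print(t,q)
W=np.array([.560,.286]); T=tool(RYAW,0); u=np.array([np.cos(RYAW),np.sin(RYAW)])
for D in (.18,.104): print(D,np.r_[W-u*D,.255],inc(np.r_[W-u*D,.255],T))
E
```

```text
{'time_s': np.float64(12.1), 'q': array([0.0603, 0.2542, 0.006 , 1.3183, 0.0004, 1.6983]), 'eef_pos': array([0.5325, 0.0323, 0.2898]), 'force': array([ 0.1533, -1.1738, -0.7719]), 'grip_width': np.float64(0.0093), 'grip_force': np.float64(40.3238)}
red_filter_center {'position': [157.3, 236.9], 'confidence': 0.74}
reader_window {'position': [140.7, 284.9], 'confidence': 0.74}
reader {'position': [140.7, 290.3], 'confidence': 0.7}
0.18 [0.4902 0.1201 0.255 ] (array([ 0.3402, -0.1834,  0.1218]), array([-0.0065, -0.0043, -2.4804]))
0.104 [0.5197 0.1901 0.255 ] (array([ 0.6278, -0.0847,  0.1214]), array([-0.0065, -0.0043, -2.4804]))
```

View pics/lift.png

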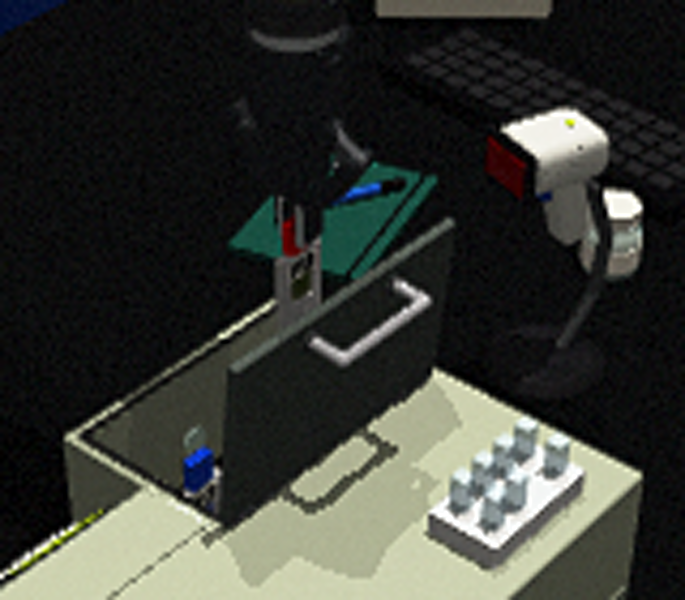

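The filter hangs upright and clear in the gripper (red tab at crop (290,237), window at (303,280)), and the flap is open. The blue filter is still seated at crop (200,470). I carry on toward the reader, turning as I go.

{"api": "move_arm", "payload": {"increments": [{"fingers":-1,"slide":[0.1,-0.15,0],"rot":[0,0,-0.2]},{"fingers":-1,"slide":[0.2,-0.2,0],"rot":[0,0,-0.45]},{"fingers":-1,"slide":[0.34,-0.2,0],"rot":[0,0,-0.7]},{"fingers":-1,"slide":[0.34,-0.2,0],"rot":[0,0,-0.9]},{"fingers":-1,"slide":[0.34,-0.2,0],"rot":[0,0,-0.9]}]}}

```text
time_s: 12.92
eef_pos: [0.4863, 0.1205, 0.2853]
tool_rot: [0.56, 0.829, -0.001, -0.001]
force: [-0.2, 0.3, -1.6]
grip_width: 0.0089
grip_force: 40.3
```

{"api": "move_arm", "payload": {"increments": [{"fingers":-1,"slide":[0,0,0.05],"rot":[0,0,-0.3]},{"fingers":-1,"slide":[0,0,0.1],"rot":[0,0,-0.6]},{"fingers":-1,"slide":[0,0,0.1],"rot":[0,0,-0.9]},{"fingers":-1,"slide":[0,0,0.1],"rot":[0,0,-0.9]}]}}

```text
time_s: 13.42
eef_pos: [0.4868, 0.1198, 0.2609]
tool_rot: [0.363, 0.932, -0.001, -0.001]
force: [0.2, -0.8, -1.3]
grip_width: 0.009
grip_force: 40.3
```

```bash
python3 - <<'E'
from h import *
st()
RYAW=np.radians(67.5);W=np.array([.5594,.2833]); T=tool(RYAW,0); u=np.array([np.cos(RYAW),np.sin(RYAW)])
for D in (.15,.104): print(D,np.r_[W-u*D,.2605],inc(np.r_[W-u*D,.2605],T))
E
```

```text
{'time_s': np.float64(13.425), 'q': array([ 0.241 ,  0.21  , -0.128 ,  1.2353,  0.0004,  0.983 ]), 'eef_pos': array([0.4868, 0.1198, 0.2609]), 'force': array([ 0.2462, -0.7846, -1.3249]), 'grip_width': np.float64(0.009), 'grip_force': np.float64(40.263)}
0.15 [0.502  0.1447 0.2605] (array([0.0224, 0.1147, 0.0012]), array([-0.0031, -0.004 , -0.6985]))
0.104 [0.5196 0.1872 0.2605] (array([0.0854, 0.2876, 0.001 ]), array([-0.0031, -0.004 , -0.6985]))
```

{"api": "move_arm", "payload": {"increments": [{"fingers":-1,"slide":[0.02,0.05,0],"rot":[0,-0.004,-0.35]},{"fingers":-1,"slide":[0.022,0.1,0.001],"rot":[-0.003,-0.004,-0.698]},{"fingers":-1,"slide":[0.05,0.2,0.001],"rot":[-0.003,-0.004,-0.698]},{"fingers":-1,"slide":[0.085,0.288,0.001],"rot":[-0.003,-0.004,-0.698]},{"fingers":-1,"slide":[0.085,0.288,0.001],"rot":[-0.003,-0.004,-0.698]},{"fingers":-1,"slide":[0.085,0.288,0.001],"rot":[-0.003,-0.004,-0.698]},{"fingers":-1,"slide":[0.085,0.288,0.001],"rot":[-0.003,-0.004,-0.698]}]}}

```text
time_s: 14.3
eef_pos: [0.5197, 0.1874, 0.2614]
tool_rot: [0.194, 0.981, 0.0, 0.001]
force: [0.4, 0.1, -1.4]
grip_width: 0.0094
grip_force: 40.3
```

```bash
python3 - <<'E'
from h import *
st()
RYAW=np.radians(67.5);Wn=np.array([.5594,.2833]); T=tool(RYAW,0); u=np.array([np.cos(RYAW),np.sin(RYAW)])
print(inc(np.r_[Wn-u*.104,.2605],T))
im,d=snap("scene"); W=cloud("scene",d)
a=cv2.resize(im[90:220,210:330],(554,600),interpolation=2); cv2.imwrite("pics/final.png",a)
for t in ("red_filter_label","red_filter_center","reader_window"):
    for q in models.place_of("scene",t)[:1]: print(t,q,at_depth("scene",q["position"],d),at_z("scene",q["position"],.24))
# expected pixels of label and window centres
i=vision.camera_info("scene");K=np.array(i["K"]);E=np.linalg.inv(np.array(i["extrinsics"]))
def px(p): c=E[:3,:3]@p+E[:3,3]; c=K@c; return c[1]/c[2],c[0]/c[2]
o=np.array(r.get_obs()["eef_pos"]); v=np.array([u[1],-u[0]])
l=np.r_[o[:2]+u*.004,o[2]-.0205]; print("exp label",px(l),"exp win",px(np.r_[Wn,.24]))
for sx in(-1,1):
  for sz in(-1,1): print("win corner",px(np.r_[Wn+v*.027*sx,.24+.017*sz]),"frame corner",px(np.r_[o[:2]+u*.004+v*.022*sx,[o[2]-.0255-.045,o[2]-.0255+.017][sz>0]]))
E
```

```text
{'time_s': np.float64(14.3), 'q': array([ 0.3463,  0.2962, -0.0086,  1.2647, -0.0004,  0.7364]), 'eef_pos': array([0.5197, 0.1874, 0.2614]), 'force': array([ 0.4089,  0.0698, -1.419 ]), 'grip_width': np.float64(0.0094), 'grip_force': np.float64(40.2634)}
(array([ 0.    , -0.0008,  0.0037]), array([0.0012, 0.0026, 0.0053]))
red_filter_label {'position': [146.2, 265.0], 'confidence': 0.57} [0.5365 0.1791 0.2497] [0.5281 0.1918 0.24  ]
red_filter_center {'position': [144.7, 262.8], 'confidence': 0.67} [0.523  0.1851 0.2477] [0.5162 0.1952 0.24  ]
reader_window {'position': [139.2, 287.8], 'confidence': 0.68} [ 1.248  -0.8877  1.0672] [0.5675 0.2804 0.24  ]
exp label (np.float64(145.40199933941523), np.float64(263.4034141593655)) exp win (np.float64(138.16162743767086), np.float64(286.3528006754343))
win corner (np.float64(138.79285769397796), np.float64(281.91091887290537)) frame corner (np.float64(154.20613284008303), np.float64(259.803804642345))
win corner (np.float64(130.8321393330119), np.float64(282.4045148783172)) frame corner (np.float64(139.67839650235774), np.float64(260.17207970468587))
win corner (np.float64(145.5588420324607), np.float64(290.33756972148416)) frame corner (np.float64(160.07368894860613), np.float64(266.335133140246))
win corner (np.float64(137.5071290440636), np.float64(290.95841720807095)) frame corner (np.float64(145.4164352757309), np.float64(266.8781091688163))
```

View pics/final.png

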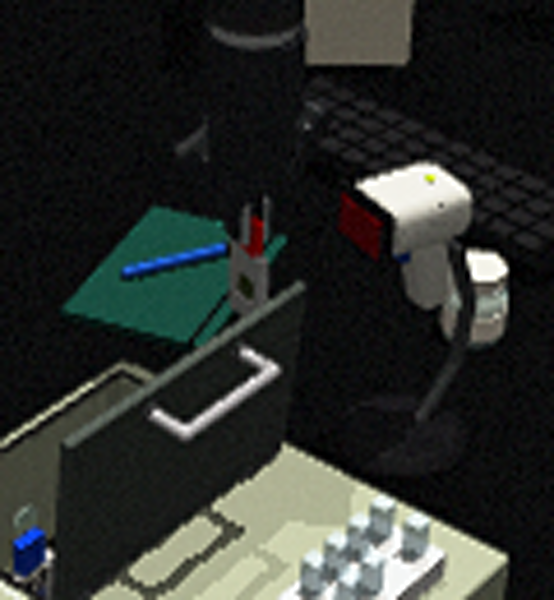

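The filter is upright at crop (250,265), facing the reader window at crop (365,225), with nothing touching it. Label and window sit off their predicted pixels by the same (+1,+1.5), so the relative pose holds. I let it settle and check the other filters are still seated.

{"api": "move_arm", "payload": {"increments": [{"fingers":-1,"slide":[0,0,0.003],"rot":[0,0,0]},{"fingers":-1,"slide":[0,0,0.003],"rot":[0,0,0]},{"fingers":-1,"slide":[0,0,0.003],"rot":[0,0,0]},{"fingers":-1,"slide":[0,0,0.003],"rot":[0,0,0]}]}}

```text
time_s: 15.0
eef_pos: [0.52, 0.188, 0.2607]
tool_rot: [0.193, 0.981, 0.0, 0.001]
force: [-0.3, -1.2, -1.0]
grip_width: 0.0093
grip_force: 40.3
```

```bash
python3 - <<'E'
from h import *
st()
im,d=snap("top"); W=cloud("top",d)
with np.errstate(invalid='ignore'):
    m=(W[...,2]>.13)&(W[...,2]<.165)&(W[...,0]>.49)&(W[...,0]<.57)
for k in (-.088,-.028,.032):
    q=W[m&(abs(W[...,1]-k)<.02)]; print(k,len(q),q.mean(0) if len(q) else 0)
print(r.sign_off())
E
```

```text
{'time_s': np.float64(15.0), 'q': array([ 0.3469,  0.2969, -0.0095,  1.2625, -0.0002,  0.736 ]), 'eef_pos': array([0.52  , 0.188 , 0.2607]), 'force': array([-0.336 , -1.2007, -1.037 ]), 'grip_width': np.float64(0.0093), 'grip_force': np.float64(40.2637)}
-0.088 22 [ 0.5257 -0.0869  0.1511]
-0.028 24 [ 0.5285 -0.0278  0.1488]
0.032 0 0
the job is handed in; nothing more can be done
None
```

The job is handed in at about 15 s: the flap stands open, the other two filters are still seated, and the red-tabbed filter is held still and upright about 10 cm in front of the reader window, its label side facing it. The verdict was not reported.

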